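# Close up the seasoning rack

## Robot

A 6-joint arm with a two-finger parallel gripper is mounted at the origin on a cart in front of the work surface, level with it; the furniture and walls round the work are solid. World frame = base frame: x ahead of the robot, y to its left, z up, the work surface at z = 0. Lengths are in m, angles in degrees, forces in N, time in s.
With the tool pointing down it reaches from about 0.4 to 0.825 m from the base axis. Payload 7 kg.
Tool frame: the origin (TCP) lies at the very end of the fingers, on their centre line; the grasp point (between the pads) lies 19 mm behind it; z points along the fingers, y is the direction in which the jaws open and shut (so a half turn about z gives the same grasp; the last joint's range is limited). The gripper opens to 88 mm and grips with 3 to 60 N. Pads are 19 mm wide; open, the fingers measure 130 mm over their backs; the gripper's body (78 mm by 193 mm) begins 47 mm behind the grasp point.
Start: joints at [93.684, 20.546, 0.682, 0, -70.136, -16.507], TCP at [0.15, 0.658, 0.227] pointing down, gripper open.
Joint ranges: [-176.03, 176.03], [-82.01, 121.73], [-58.28, 71.71], [-173.87, 95.51], [-174.79, -0.11], [-173.66, 173.66]. Speed limits (degrees/s): [136.94, 136.94, 172.46, 180, 180, 180].

## Interface

Orientations are given as [roll, pitch, yaw] about the fixed x, y, z axes, in that order (R = Rz(yaw) Ry(pitch) Rx(roll)).
In Python, from plant import ctrl gives the robot as it stands.
- The arm moves only by the tool move_arm, never from a script. Its argument "increments" is a list of rows, each a list of 2 entries, a list of its own where there are three numbers: the shift along the world's x, y, z in mm, then the turn about the world's z in rad. A call has exactly 8 rows; each row shifts and turns the pose as measured when the row begins; what a row does not reach is not made up. A row lasts 1/10 s, in which the tool goes at most 50 mm and 8.59 degrees, less where a joint would pass 70% of its speed; a pose out of reach is approached as far as the arm can. A call with a gripper value outside its range is refused whole. "jaw" is the gripper command: -1 is shut, 1 is fully open, values between are in proportion, set as the call begins (left out, the last holds). The fingers move at their own pace and stop on an object; the grip force is fixed at half the most. Time passes only in rows, so rows that do not move let the fingers close, or fill a call up. It gives the time, the measured TCP pose, the force and the opening at its end, in the units of the state.
- ctrl.get_obs(): the state, without advancing time (a new reading comes with each control period).
- ctrl.snapshot(name): name is "scene" or "top" or "wrist"; returns a dict with "color" (384x512x3 uint8, red, green, blue), "fx", "fy", "cx", "cy" (pixels), "R" (3x3) and "t" (3): a world point X has camera coordinates R X + t. Camera axes: x right, y down, z forward; pixel columns grow to the right and rows downward; lengths in m; the calibration is good to about 2 mm. A picture is of the moment at which its call begins. There is no depth.
- ctrl.close_job(): hands the job in, once; it reports no verdict.
The state is a dict: "clock": time; "joint_pos": joint angles; "qvel": joint speeds; "tau": joint torques, N m; "tool_pos": TCP position; "orientation": TCP orientation; "force": force on the tool from outside, world axes, zero at the start; "moment": the same for the moment, N m; "opening": finger opening in m.
Only numpy, scipy, OpenCV 4.12 (cv2) and the standard library are available. Lean on these libraries where they do the work, as an engineer would, in place of code of your own. Each camera call takes 0.05 s, during which the arm holds its last target.

## Task

The spice jar with the red cap and dark blue label has been left out on the counter. Stand it upright in the steel seasoning rack, in the free space in front of the sliding end stop, and let go of it; then gently slide the end stop along its rods until all three jars stand snug in one row between it and the end wall, with no gaps left, and back off. Do not topple a jar, ram the stop, or shift the sauce pot and the timer that stand nearby.

Things in the scene. Friction and masses are not known exactly. Their poses are not given: they have to be found in the camera images.
- spice_1_mid (a point): centre, half-way up, of the spice jar that is out of the rack: round, 45 mm in diameter, 108 mm tall, clear with dark blue label and red screw cap (the cap is the top 21 mm, 45 mm in diameter); 0.11 kg or so; loose, starts upright on the counter; z is its axis, up when upright
- spice_2_mid (a point): centre, half-way up, of the spice jar with red cap and cream and orange label, 44 mm in diameter, 98 mm tall, loose, upright in the rack; z is its axis
- salt_shaker_mid (a point): centre, half-way up, of the salt shaker with grey domed top, 44 mm in diameter, 90 mm tall, loose, upright in the rack; z is its axis
- rack: steel seasoning rack, fixed, 74 mm wide (x), 350 long (y); origin on the counter, z up. Channel along y, centred on x = 0, floor 8 mm up. 6 mm guide rods at x = -28 and +28 mm, 36 mm up, leave a 50 mm channel. End wall at y = +120 mm (inner face), top 99 mm up; at y = -218 mm a rod bracket 46 mm high. The two other jars stand between y = -15 mm and the wall, with gaps
- wall_face (a point): centre of the end wall's inner face, 53 mm above the counter
- end_stop (a joint): position of the sliding end stop in m: at 0 its face is at rack y = -150 mm (270 mm from the wall's face); it grows as the stop slides toward the wall (rack +y), to 0.2 at most. It rides on the rods with about 3 N of friction and stays where it is left
- stop_face (a point): centre of the stop's face toward the jars, 53 mm above the counter; axes as the rack's. The stop is an upright steel plate 66 mm wide, 3 mm thick, its top edge 93 mm above the counter; behind it on the rods are bushings 42 mm long, up to 43 mm above the counter, and gussets up to 56 mm; above that nothing but the thumb pad
- stop_pad (a point): centre of the black rubber thumb pad on the stop's back (the side away from the jars), where the stop can be pushed: pad 44 mm wide, 26 mm high, centre 71 mm above the counter, its surface 9 mm behind the stop's face; push toward rack +y
- sauce_pot: bystander: small lidded sauce pot, brown, 53 mm in diameter, 36 mm tall; origin under its centre
- timer: bystander: red and white kitchen timer, 62 mm in diameter, 40 mm tall; origin under its centre
Mind the look-alikes: they are no part of the job. What is shaped like the part that bears salt_shaker_mid but purple is not meant.

How it is judged (in metres and radians):
On the way, in this order (a step that is already met when the one before it is completed fails the run):
1. the blue-label jar stands upright on the rack's floor in the channel between the end wall and the stop, let go (x of spice_1_mid in the frame of rack between -0.012 and 0.012 m and y of spice_1_mid in the frame of rack below 0.108 m and y of spice_1_mid in the frame of stop_face above 0.012 m and z of spice_1_mid in the frame of rack between 0.054 and 0.07 m and angle between spice_1_mid's own z axis and vertical below 0.15 rad and contact force between the fingers and spice_1 below 0.1 N), for 0.2 s.
2. the end stop is pushed up snug against the row (x of spice_1_mid in the frame of rack between -0.012 and 0.012 m and y of each of spice_1_mid, spice_2_mid, salt_shaker_mid in the frame of rack below 0.108 m and y of each of spice_1_mid, spice_2_mid, salt_shaker_mid in the frame of stop_face above 0.012 m and z of spice_1_mid in the frame of rack between 0.054 and 0.07 m and angle between each of spice_1_mid, spice_2_mid, salt_shaker_mid's own z axis and vertical below 0.15 rad and x of spice_2_mid in the frame of rack between -0.012 and 0.012 m and z of spice_2_mid in the frame of rack between 0.049 and 0.065 m and x of salt_shaker_mid in the frame of rack between -0.012 and 0.012 m and z of salt_shaker_mid in the frame of rack between 0.045 and 0.061 m and value of joint end_stop above 0.137 m), for 0.2 s.
At the end, for the whole second after the job is handed in: All three jars stand upright (within 9 degrees) on the rack's floor, in the channel between the end stop and the end wall, and the stop has been slid up snug: its joint reads over 0.137, at most 3 to 5 mm short of a tight row (all of step 2); the robot touches nothing.
It fails at once if the stop is rammed (over 60 N on it) (contact force between end_stop and anything else above 60 N).
It fails at once if a jar is toppled (angle between any of spice_1_mid, spice_2_mid, salt_shaker_mid's own z axis and vertical above 0.6 rad).
It fails at once if the sauce pot or the timer is shifted by more than 30 mm (distance of any of sauce_pot, timer from where it was at the start of the episode above 0.03 m).
It also fails if it takes over 56 s, if anything falls off the work surface, if the arm or the gripper's body presses on something with over 40 N, if the wrist force passes 120 N, or if a joint passes its speed limit or range.

## Working session

There is one attempt and no reset: what is moved stays moved. The work goes in short steps, Python scripts to look and compute and a tool call to move; the robot and the scene stay as the last step left them, time stands still between calls to the robot, and variables do not carry over. Pictures are saved under pics/ and viewed, and the job is handed in when it is done.

Besides the shell and the picture viewer there is one more tool, called after ">>>" by a JSON object that holds its "method" and its "body", one argument or row to a line. move_arm: Moves the arm, as the interface text tells. Its arguments: {"type":"object","properties":{"increments":{"type":"array","items":{"type":"array"}},"jaw":{"type":"number"}},"required":["increments"]}

```bash
mkdir -p pics; ls; python3 - <<'E'
from plant import ctrl
import cv2,json,pickle
for n in ["scene","top","wrist"]:
    s=ctrl.snapshot(n); pickle.dump(s,open(f"pics/{n}0.pkl","wb"))
    cv2.imwrite(f"pics/{n}0.png",s["color"][:,:,::-1])
    print(n,s["fx"],s["cx"],s["cy"],(-s["R"].T@s["t"]).round(3))
print(ctrl.get_obs())
E
```

```text
pics
scene 410.72821656629634 260.6256755517443 192.61989995731727 [ 0.156 -0.475  0.789]
top 470.63260015393354 258.9058611584018 188.4249111411221 [ 0.436 -0.027  0.959]
wrist 292.0455681289643 253.99313816475444 186.86023419631888 [0.218 0.642 0.383]
{'clock': 0.15, 'joint_pos': array([ 9.36846768e+01,  2.05823827e+01,  6.45204633e-01, -1.42613880e-02,
       -7.01356860e+01, -1.65091946e+01]), 'qvel': array([ 0.12543768, -0.14458891,  0.24244712,  0.08695125,  0.04740795,
        0.06157407]), 'tau': array([-5.93155473e-04, -5.83276999e+01,  2.93287432e+01,  7.00103670e+00,
        8.76937323e-03, -1.11049521e-04]), 'tool_pos': array([0.1497475 , 0.65779618, 0.22583013]), 'orientation': array([ 1.79926329e+02, -7.85193150e-03, -1.28293672e+01]), 'force': array([-0.19513747,  0.04762213, -0.20617114]), 'moment': array([-0.01504686, -0.02636271,  0.01390123]), 'opening': 0.0874744128330725}
```

View pics/scene0.png

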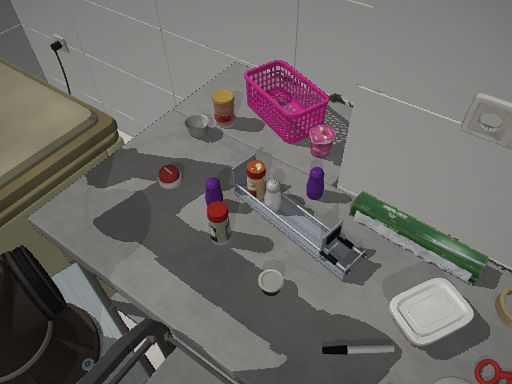

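View pics/top0.png

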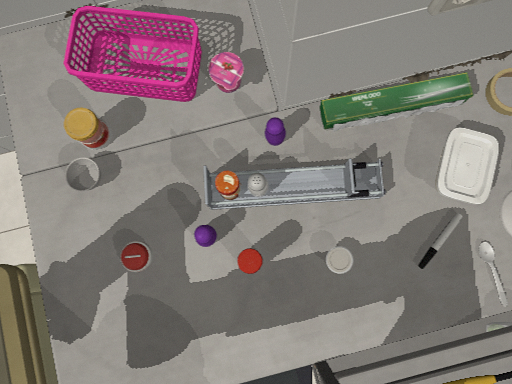

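View pics/wrist0.png

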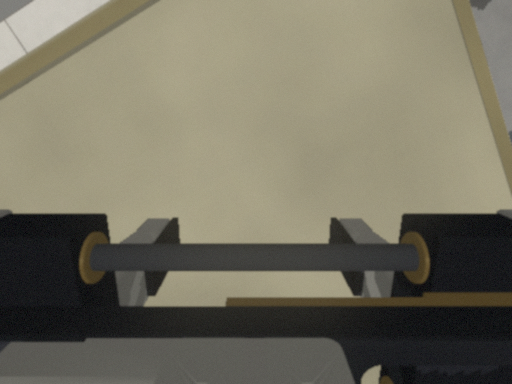

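```bash
cat > h.py <<'E'
import numpy as np,cv2,pickle
from plant import ctrl
def ray(s,u,v):
    d=s["R"].T@np.array([(u-s["cx"])/s["fx"],(v-s["cy"])/s["fy"],1.]); o=-s["R"].T@s["t"]; return o,d
def onz(s,u,v,z):
    o,d=ray(s,u,v); return (o+d*(z-o[2])/d[2]).round(4)
def proj(s,X):
    c=s["R"]@np.array(X)+s["t"]; return np.array([s["fx"]*c[0]/c[2]+s["cx"],s["fy"]*c[1]/c[2]+s["cy"]]).round(1)
def snap(n,name):
    s=ctrl.snapshot(n); pickle.dump(s,open(f"pics/{name}.pkl","wb")); return s
def load(name): return pickle.load(open(f"pics/{name}.pkl","rb"))
def crop(s,name,x0,y0,x1,y1,k):
    cv2.imwrite(f"pics/{name}.png",cv2.resize(s["color"][y0:y1,x0:x1,::-1],None,fx=k,fy=k,interpolation=cv2.INTER_CUBIC))
def redblob(s,box):
    x0,y0,x1,y1=box
    h=cv2.cvtColor(s["color"],cv2.COLOR_RGB2HSV)
    m=(((h[...,0]<8)|(h[...,0]>172))&(h[...,1]>140)&(h[...,2]>60)).astype(np.uint8)
    mm=np.zeros_like(m); mm[y0:y1,x0:x1]=m[y0:y1,x0:x1]
    cs,_=cv2.findContours(mm,cv2.RETR_EXTERNAL,cv2.CHAIN_APPROX_NONE)
    c=max(cs,key=cv2.contourArea); return cv2.minEnclosingCircle(c),cv2.contourArea(c),cv2.boundingRect(c)
E
python3 - <<'E'
from h import *
s=load("scene0");t=load("top0")
crop(s,"c1",150,130,390,290,3)
crop(t,"c2",190,120,400,290,3)
r=redblob(t,(225,235,280,285));print(r)
print(onz(t,*r[0][0],.108), proj(s,[*onz(t,*r[0][0],.108)[:2],.108]))
for n,u,v,z in [("pot",340,260,.036),("timer",135,257,.04),("purp1",206,236,.09)]: print(n,onz(t,u,v,z))
print(t["R"].round(3))
E
```

```text
(((249.3007354736328, 260.5479736328125), 12.567536354064941), 445.5, (238, 248, 24, 26))
[0.4351 0.0018 0.108 ] [218.4 207.7]
pot [ 0.4377 -0.1714  0.036 ]
timer [0.44   0.2259 0.04  ]
purp1 [0.4791 0.0827 0.09  ]
[[ 0.009 -1.    -0.013]
 [-0.988 -0.007 -0.151]
 [ 0.151  0.014 -0.988]]
```

View pics/c1.png

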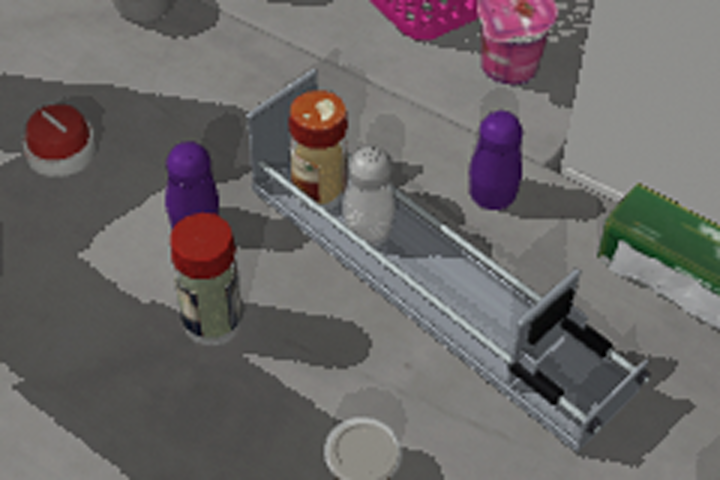

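View pics/c2.png

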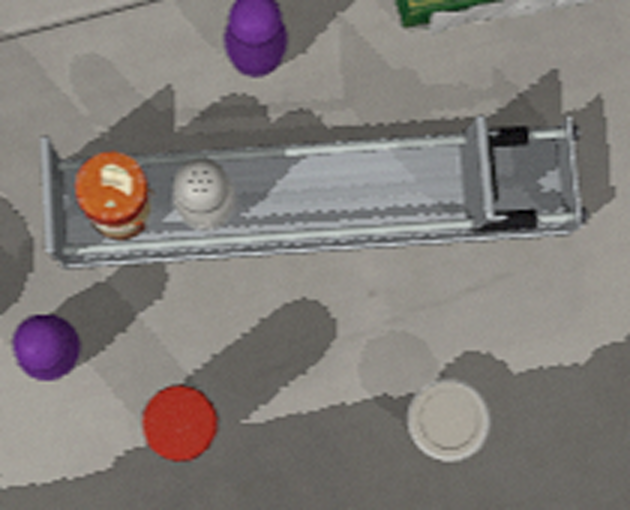

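```bash
python3 - <<'E'
from h import *
t=load("top0")
crop(t,"c3",195,155,285,220,8)
crop(t,"c4",325,150,400,210,8)
E
```

```text
(no output)
```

View pics/c3.png

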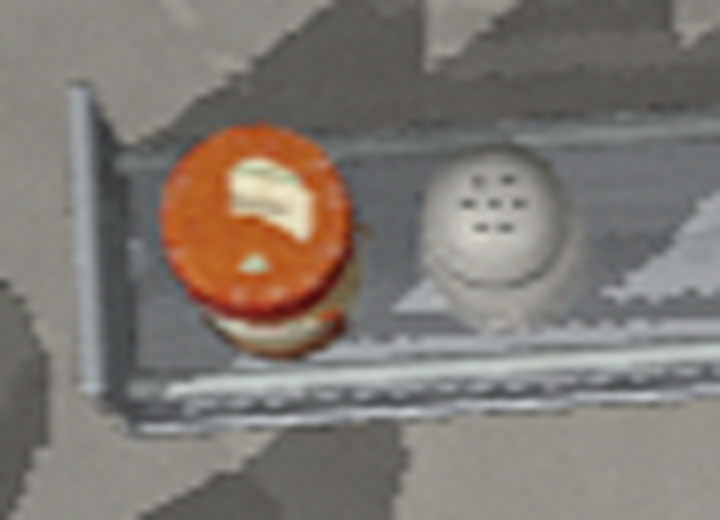

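View pics/c4.png

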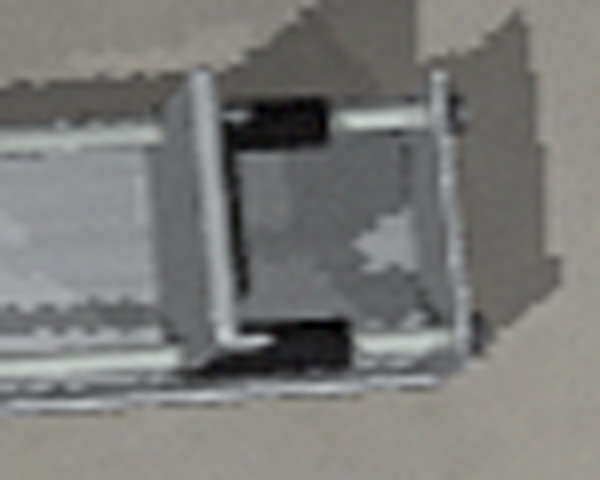

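```bash
python3 - <<'E'
from h import *
t=load("top0")
f=lambda *a:onz(t,*a)[:2]
w=[f(206.9,166.9,.099),f(208.1,203.1,.099)]
s=[f(348.75,159.4,.093),f(351.9,192.5,.093)]
b=[f(210,175,.038),f(378.75,164.6,.038)]
r=[f(211.3,203.5,.038),f(381.3,192.3,.038)]
print(w,s,b,r)
for p in (b,r,): d=p[0]-p[1]; print("rod yaw",np.degrees(np.arctan2(-d[0],d[1])))
for p in (w,s): d=p[0]-p[1]; print("plate yaw",np.degrees(np.arctan2(d[1],d[0])),np.linalg.norm(d))
W=(w[0]+w[1])/2;S=(s[0]+s[1])/2
for p in (b[0],b[1],r[0],r[1],W): 
  for a in (4.5,):
    c,q=np.cos(np.radians(a)),np.sin(np.radians(a)); ex=np.array([c,q]);ey=np.array([-q,c]); print(ex@p,ey@p)
print(ex@S,ey@S,ey@W-ey@S)
for n,u,v,z in [("spice2",195+257/8,155+222/8,.106),("salt",195+492/8,155+205/8,.093)]:
  p=f(u,v,z); print(n,p,ex@p,ey@p-ey@W+.12)
E
```

```text
[array([0.6071, 0.0832]), array([0.5391, 0.0793])] [array([ 0.6242, -0.1821]), array([ 0.5615, -0.1866])] [array([0.6028, 0.0844]), array([ 0.626 , -0.2513])] [array([0.5457, 0.0804]), array([ 0.5703, -0.2546])]
rod yaw 3.953386653377974
rod yaw 4.199853324699426
plate yaw 3.2824855315836983 0.06811174641719292
plate yaw 4.105098513162554 0.06286127583815013
0.6075637164537597 0.036844680062331076
0.6043534801605307 -0.299640719892766
0.5503259003146866 0.03733702509345851
0.5485662696556936 -0.29856037546204434
0.577708125490343 0.03603462560418871
0.5765585070062567 -0.23029618537595503 0.2663308109801437
spice2 [0.5762 0.0443] 0.5778995056377719 0.0829206813218046
salt [ 0.5827 -0.0094] 0.5801662148664519 0.02887623637810463
```

The candidates for the target are:
- the dark-label red-cap jar on the counter at top (249,261) / scene (218,222)
- the orange and cream jar in the rack at top (228,183)
- the red timer at top (135,257)
- purple shakers at top (206,236) and (275,130), which are decoys of the salt shaker

The close crop shows a red cap and a dark blue label on a clear jar, standing on the counter, so I choose the first. The top view puts it at about (0.435, 0.002). The rack's yaw is about 4° and its origin about (0.583, -0.038).

>>> {"method": "move_arm", "body": {
  "increments": [
    [[22,-40,0],-0.14],
    [[22,-40,0],-0.14],
    [[22,-40,0],-0.14],
    [[22,-40,0],-0.14],
    [[22,-40,0],-0.14],
    [[22,-40,0],-0.14],
    [[22,-40,0],-0.14],
    [[22,-40,0],-0.14]
  ],
  "jaw": 1
}}

```text
clock: 0.95
tool_pos: [0.3268, 0.3284, 0.2209]
orientation: [179.7, -0.2, -79.0]
force: [1.0, 0.1, -0.1]
opening: 0.0878
```

>>> {"method": "move_arm", "body": {
  "increments": [
    [[14,-42,0],-0.06],
    [[14,-42,0],-0.06],
    [[14,-42,0],0],
    [[14,-42,0],0],
    [[14,-42,0],0],
    [[14,-42,0],0],
    [[14,-42,0],0],
    [[8,-26,0],0]
  ]
}}

```text
clock: 1.75
tool_pos: [0.434, -0.0071, 0.2219]
orientation: [179.8, -0.0, -86.5]
force: [0.7, 0.6, 0.5]
opening: 0.0874
```

```bash
python3 - <<'E'
from h import *
s=snap("wrist","w1"); cv2.imwrite("pics/w1.png",s["color"][:,:,::-1])
print(ctrl.get_obs()["tool_pos"])
print(proj(s,[.4351,.0018,.108]))
r=redblob(s,(0,0,512,384));print(r); print(onz(s,*r[0][0],.108))
E
```

```text
[ 0.43442604 -0.00893346  0.22174843]
[251.1 192.1]
(((255.11764526367188, 190.0), 22.53534698486328), 1402.0, (234, 168, 43, 45))
[ 0.4313 -0.0006  0.108 ]
```

View pics/w1.png

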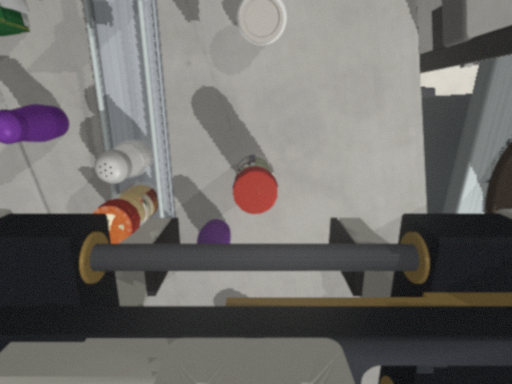

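The wrist view shows the red cap at (255,190), which gives (0.431, -0.001). That is within 4 mm of the top view, so I descend onto it.

>>> {"method": "move_arm", "body": {
  "increments": [
    [[0,8,-15],0],
    [[0,0,-25],0],
    [[0,0,-25],0],
    [[0,0,-25],0],
    [[0,0,-25],0],
    [[0,0,-25],0],
    [[0,0,-20],0],
    [[0,0,-8],0]
  ]
}}

```text
clock: 2.6
tool_pos: [0.4348, -0.0037, 0.0496]
orientation: [-179.9, 0.0, -86.9]
force: [-0.0, -0.1, 0.8]
opening: 0.0878
```

>>> {"method": "move_arm", "body": {
  "increments": [
    [[-1,4,3],0],
    [[0,0,0],0],
    [[0,0,0],0],
    [[0,0,0],0],
    [[0,0,0],0],
    [[0,0,0],0],
    [[0,0,0],0],
    [[0,0,0],0]
  ],
  "jaw": -1
}}

```text
clock: 3.4
tool_pos: [0.4352, 0.0015, 0.0558]
orientation: [-179.7, 0.1, -86.9]
force: [-0.4, -0.1, -0.6]
opening: 0.0438
```

>>> {"method": "move_arm", "body": {
  "increments": [
    [[0,0,20],0],
    [[0,0,30],0.016],
    [[0,0,25],0],
    [[0,0,10],0],
    [[20,-15,0],0],
    [[30,-20,0],0],
    [[30,-20,0],0],
    [[20,-15,0],0]
  ]
}}

```text
clock: 4.2
tool_pos: [0.5343, -0.0702, 0.1421]
orientation: [-179.8, 0.1, -85.7]
force: [-0.7, 0.1, -1.0]
opening: 0.044
```

>>> {"method": "move_arm", "body": {
  "increments": [
    [[20,-15,0],0],
    [[20,-15,0],0],
    [[10,-5,0],0],
    [[0,0,0],0],
    [[0,0,0],0],
    [[0,0,0],0],
    [[0,0,0],0],
    [[0,0,0],0]
  ]
}}

```text
clock: 5.0
tool_pos: [0.5839, -0.1073, 0.1358]
orientation: [179.7, 0.2, -85.9]
force: [-0.1, 0.3, -0.4]
opening: 0.0442
```

```bash
python3 - <<'E'
from h import *
o=ctrl.get_obs();print(o["tool_pos"],o["orientation"],o["opening"])
s=snap("wrist","w2"); cv2.imwrite("pics/w2.png",s["color"][:,:,::-1])
t=snap("scene","s2"); crop(t,"s2",200,100,400,280,4)
O=np.array([.5829,-.0382]);a=np.radians(4);ex=np.array([np.cos(a),np.sin(a)]);ey=np.array([-ex[1],ex[0]])
for x in (-.028,.028):
  for y in (-.2,-.15,-.05,.0,.1):
    P=[*(O+x*ex+y*ey),.039]; print(x,y,proj(s,P),proj(t,P))
E
```

```text
[ 0.58386046 -0.10728647  0.13578944] [179.6705542    0.18343278 -85.91682457] 0.044207609655498276
-0.028 -0.2 [283.4  26.8] [341.3 264.7]
-0.028 -0.15 [281.6  93.8] [323.  250.1]
-0.028 -0.05 [278.6 207.6] [289.1 223.3]
-0.028 0.0 [277.3 256.4] [273.3 210.9]
-0.028 0.1 [275.1 341.3] [244.2 187.8]
0.028 -0.2 [211.9  26.6] [357.7 248.8]
0.028 -0.15 [214.1  93.6] [339.4 235.1]
0.028 -0.05 [217.8 207.6] [305.6 209.7]
0.028 0.0 [219.4 256.5] [289.9 198. ]
0.028 0.1 [222.2 341.4] [260.7 176. ]
```

View pics/w2.png

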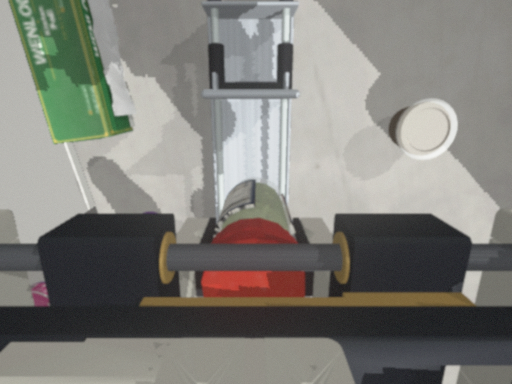

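View pics/s2.png

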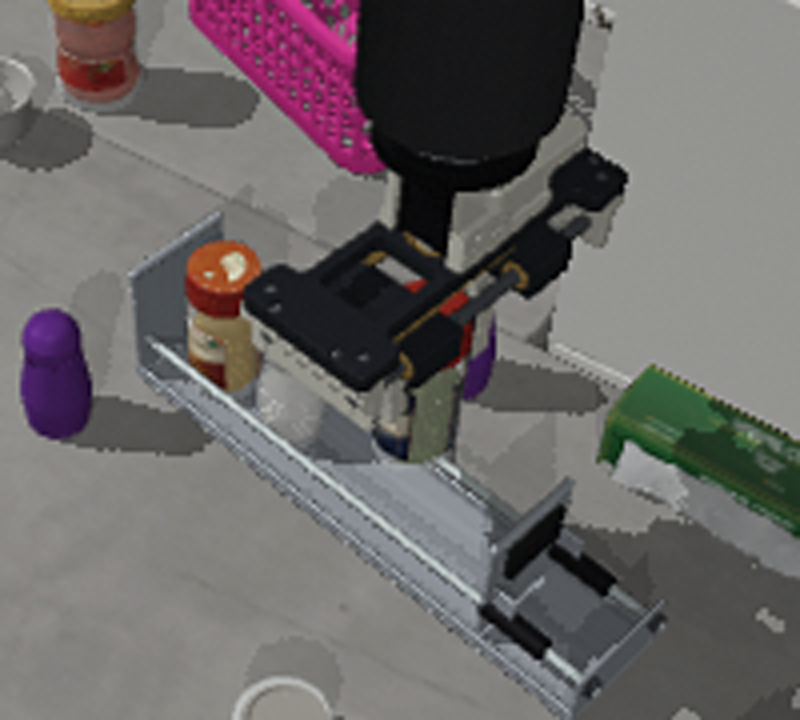

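```bash
python3 - <<'E'
from h import *
s=load("w2"); crop(s,"w2c",190,0,310,200,4)
E
```

```text
(no output)
```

View pics/w2c.png

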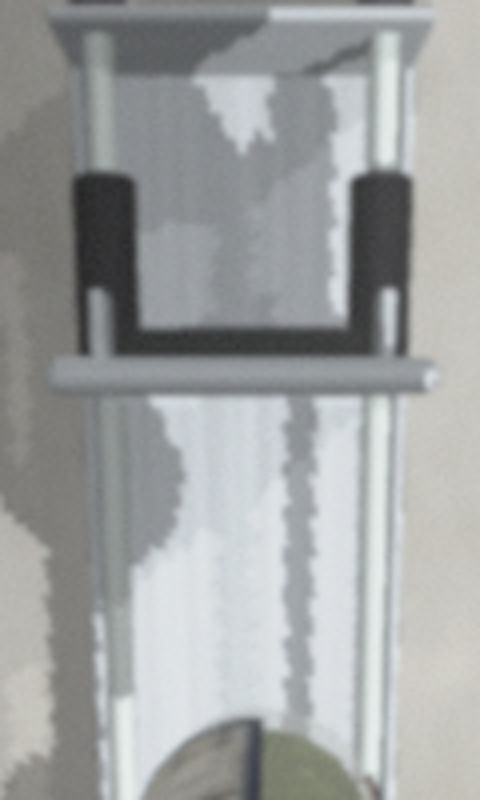

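```bash
python3 - <<'E'
from h import *
s=load("w2"); o=np.array([.58386,-.10729,.13579])
for dz in (-.055,0,.03,.053):
  P=o+[0,0,dz]
  print(dz,proj(s,P),[proj(s,P+np.array([q*.0225*.9976,q*.0225*.07,0])) for q in(-1,1)])
h=cv2.cvtColor(s["color"],cv2.COLOR_RGB2HSV)
m=((h[...,0]<8)|(h[...,0]>172))&(h[...,1]>140)
for v in (225,230,235,240,275,280,285,290):
  u=np.where(m[v,180:330])[0]+180; print(v,u.min(),u.max())
crop(s,"w2d",190,170,320,310,5)
for v in (25,187):
  print([onz(s,u,v,.039) for u in ((214.75,286.25) if v==25 else (220.5,282.75))])
E
```

```text
-0.055 [252.5 202.6] [array([281.9, 202.6]), array([223.1, 202.6])]
0 [252.6 232.7] [array([291.1, 232.7]), array([214.1, 232.8])]
0.03 [252.7 258.7] [array([299. , 258.6]), array([206.3, 258.8])]
0.053 [252.8 287.1] [array([307.7, 287. ]), array([197.8, 287.2])]
225 230 278
230 227 283
235 218 288
240 214 294
275 202 304
280 201 304
285 201 304
290 203 304
[array([ 0.6226, -0.237 ,  0.039 ]), array([ 0.5668, -0.2411,  0.039 ])]
[array([ 0.6127, -0.106 ,  0.039 ]), array([ 0.5566, -0.1099,  0.039 ])]
```

View pics/w2d.png

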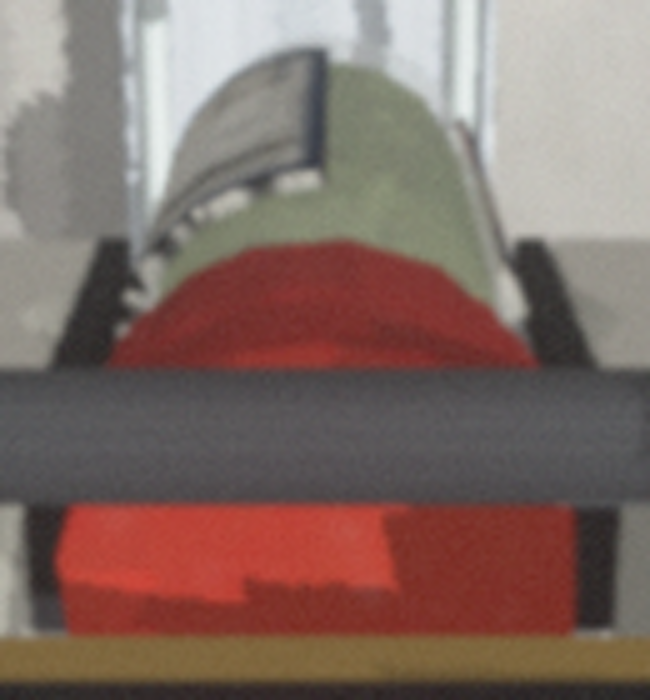

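The wrist view shows the jar held upright and centred on the TCP. The rods run at u≈(220,283), so the channel centre there is x≈0.585; the top view gave 0.588. I go by the wrist view, lower just above the rods and check again.

>>> {"method": "move_arm", "body": {
  "increments": [
    [[1,0,-10],0],
    [[0,0,-10],0],
    [[0,0,-10],0],
    [[0,0,-3],0],
    [[0,0,0],0],
    [[0,0,0],0],
    [[0,0,0],0],
    [[0,0,0],0]
  ]
}}

```text
clock: 5.9
tool_pos: [0.5847, -0.1071, 0.0995]
orientation: [179.6, 0.2, -85.9]
force: [-0.8, -0.5, -1.1]
opening: 0.0444
```

```bash
python3 - <<'E'
from h import *
o=ctrl.get_obs();print(o["tool_pos"],o["orientation"],o["force"])
s=snap("wrist","w3"); crop(s,"w3",180,40,330,230,4)
t=snap("scene","s3"); crop(t,"s3",260,160,380,280,6)
print([proj(s,o["tool_pos"]+[q*.0225,0,-.056]) for q in (-1,0,1)])
E
```

```text
[ 0.58467665 -0.10714035  0.09952898] [179.64529258   0.17985584 -85.90069526] [-0.80080866 -0.52397704 -1.14314817]
[array([281.6, 204.1]), array([252.4, 202.2]), array([223.2, 200.2])]
```

View pics/w3.png

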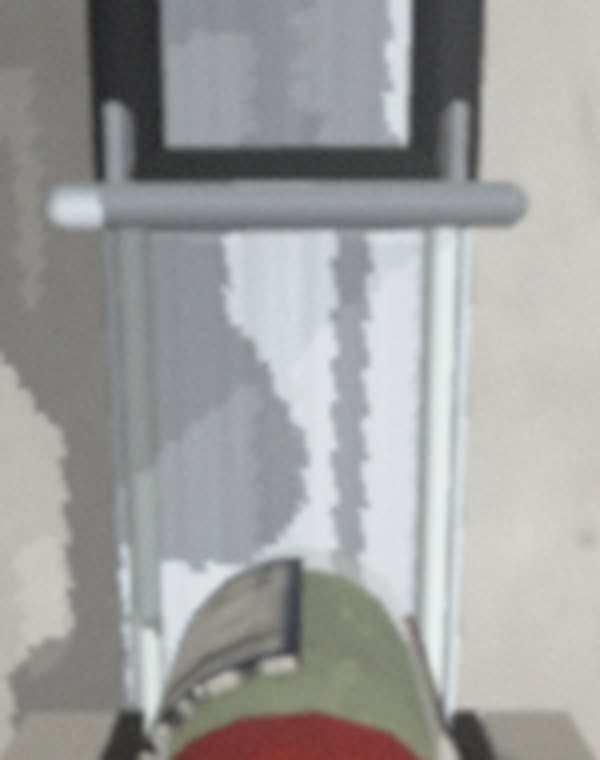

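View pics/s3.png

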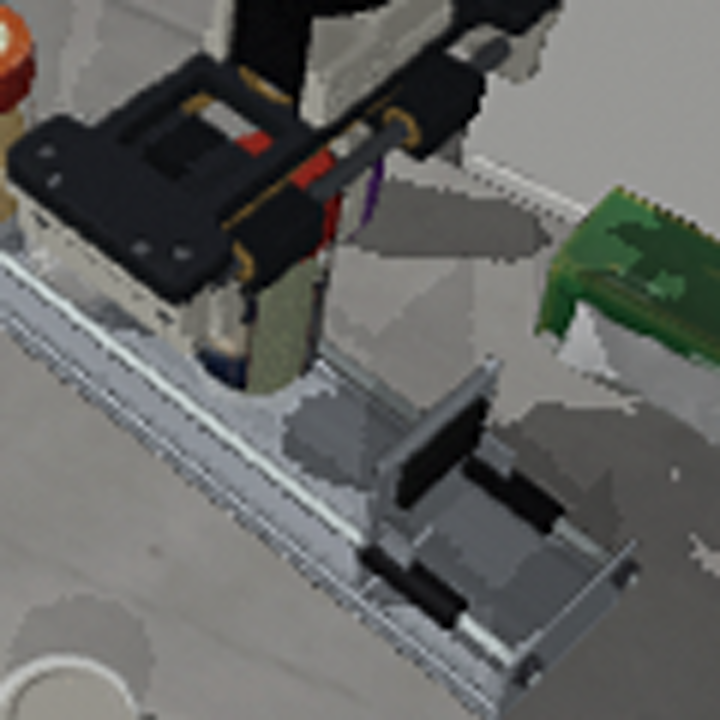

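The rod midline at u≈252.4 matches the TCP projection at 252.4, so the jar is centred on the channel. I lower it in.

>>> {"method": "move_arm", "body": {
  "increments": [
    [[0,0,-6],0],
    [[0,0,-6],0],
    [[0,0,-6],0],
    [[0,0,-6],0],
    [[0,0,-3],0],
    [[0,0,-2],0],
    [[0,0,0],0],
    [[0,0,0],0]
  ]
}}

```text
clock: 6.8
tool_pos: [0.5844, -0.1072, 0.0677]
orientation: [179.6, 0.2, -85.9]
force: [-0.2, 0.1, -1.1]
opening: 0.0447
```

>>> {"method": "move_arm", "body": {
  "increments": [
    [[0,0,-1],0],
    [[0,0,-1],0],
    [[0,0,-1],0],
    [[0,0,0],0],
    [[0,0,0],0],
    [[0,0,0],0],
    [[0,0,0],0],
    [[0,0,0],0]
  ]
}}

```text
clock: 7.6
tool_pos: [0.585, -0.1072, 0.0653]
orientation: [179.7, 0.2, -85.9]
force: [-0.3, 0.3, -1.1]
opening: 0.0441
```

>>> {"method": "move_arm", "body": {
  "increments": [
    [[0,0,-1],0],
    [[0,0,-1],0],
    [[0,0,-1],0],
    [[0,0,-0.5],0],
    [[0,0,0],0],
    [[0,0,0],0],
    [[0,0,0],0],
    [[0,0,0],0]
  ]
}}

```text
clock: 8.4
tool_pos: [0.5853, -0.1073, 0.0637]
orientation: [179.8, 0.1, -85.8]
force: [-0.7, 0.4, 1.7]
opening: 0.044
```

The force changed by about +2.8 N, so the jar is on the floor. Releasing.

>>> {"method": "move_arm", "body": {
  "increments": [
    [[0,0,0],0],
    [[0,0,0],0],
    [[0,0,0],0],
    [[0,0,0],0],
    [[0,0,0],0],
    [[0,0,0],0],
    [[0,0,0],0],
    [[0,0,0],0]
  ],
  "jaw": 1
}}

```text
clock: 9.2
tool_pos: [0.5857, -0.1074, 0.0635]
orientation: [179.8, 0.1, -85.8]
force: [-0.1, 0.2, -0.0]
opening: 0.0876
```

>>> {"method": "move_arm", "body": {
  "increments": [
    [[0,0,10],0],
    [[0,0,20],0],
    [[0,0,25],0],
    [[0,0,25],0],
    [[0,0,25],0],
    [[0,0,10],0],
    [[0,0,0],0],
    [[0,0,0],0]
  ]
}}

```text
clock: 10.0
tool_pos: [0.5845, -0.1076, 0.186]
orientation: [179.8, 0.1, -85.8]
force: [-0.0, -0.5, -1.0]
opening: 0.0875
```

```bash
python3 - <<'E'
from h import *
o=ctrl.get_obs();print(o["tool_pos"],o["orientation"],o["force"],o["opening"])
s=snap("wrist","w4"); cv2.imwrite("pics/w4.png",s["color"][:,:,::-1])
t=snap("scene","s4"); crop(t,"s4",200,130,380,280,4)
E
```

```text
[ 0.58454752 -0.1076161   0.18599876] [ 1.79821396e+02  1.17873495e-01 -8.58398643e+01] [-0.00153464 -0.50349933 -0.95480272] 0.0875240033261834
```

View pics/w4.png

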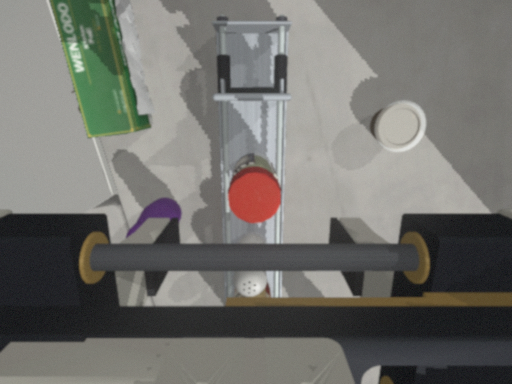

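View pics/s4.png

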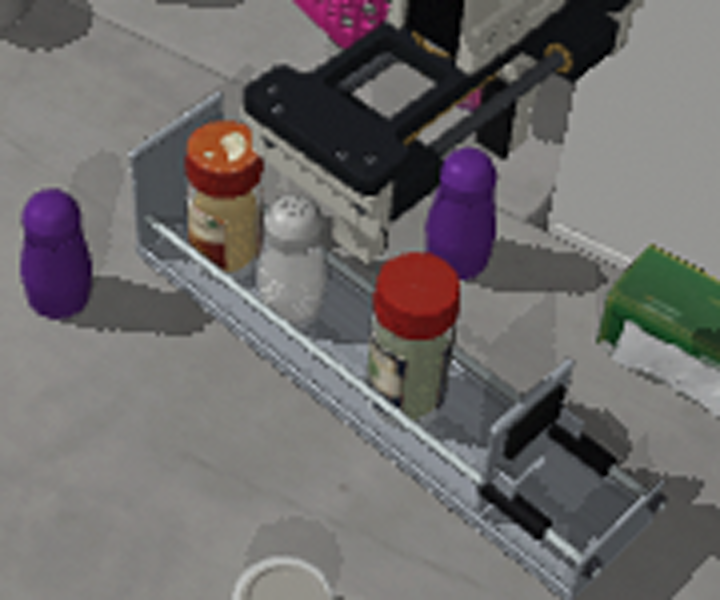

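The scene crop shows the blue-label jar upright in the channel, at crop (415,335), with the stop still at the far end. Now I go behind the stop with the jaws shut.

>>> {"method": "move_arm", "body": {
  "increments": [
    [[2,-20,0],0],
    [[2,-25,0],0],
    [[2,-25,0],0],
    [[2,-25,0],0],
    [[1,-18,0],0],
    [[1,-8,0],0],
    [[0,0,0],0],
    [[0,0,0],0]
  ],
  "jaw": -1
}}

```text
clock: 10.9
tool_pos: [0.5901, -0.2312, 0.1747]
orientation: [178.8, 0.3, -85.8]
force: [-0.7, 0.2, -0.4]
opening: 0.0292
```

```bash
python3 - <<'E'
from h import *
o=ctrl.get_obs();print(o["tool_pos"],o["orientation"],o["force"],o["opening"])
s=snap("top","t5"); crop(s,"t5",300,120,420,220,6)
t=snap("scene","s5"); crop(t,"s5",240,130,400,280,4)
E
```

```text
[ 0.59012872 -0.23117786  0.1746601 ] [178.81674374   0.29994372 -85.78511569] [-0.71320441  0.15702261 -0.38888684] 0.02920007076878201
```

View pics/s5.png

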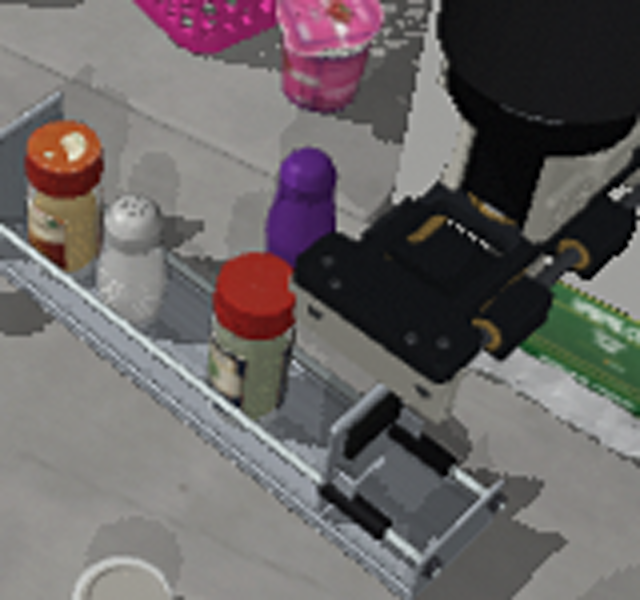

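>>> {"method": "move_arm", "body": {
  "increments": [
    [[3,0,-15],0],
    [[0,0,-20],0],
    [[0,0,-20],0],
    [[0,0,-20],0],
    [[0,0,-10],0],
    [[0,0,-6],0],
    [[0,0,0],0],
    [[0,0,0],0]
  ]
}}

```text
clock: 11.8
tool_pos: [0.5948, -0.2259, 0.0796]
orientation: [179.0, 0.3, -85.4]
force: [-0.2, -0.7, 0.0]
opening: 0.0007
```

```bash
python3 - <<'E'
from h import *
o=ctrl.get_obs();print(o["tool_pos"],o["orientation"],o["force"],o["opening"])
t=snap("scene","s6"); crop(t,"s6",280,150,400,290,5)
E
```

```text
[ 0.5947827  -0.22589225  0.07963633] [179.01293965   0.28562985 -85.39916498] [-0.19766391 -0.6718872   0.02633651] 0.0007013985186486159
```

View pics/s6.png

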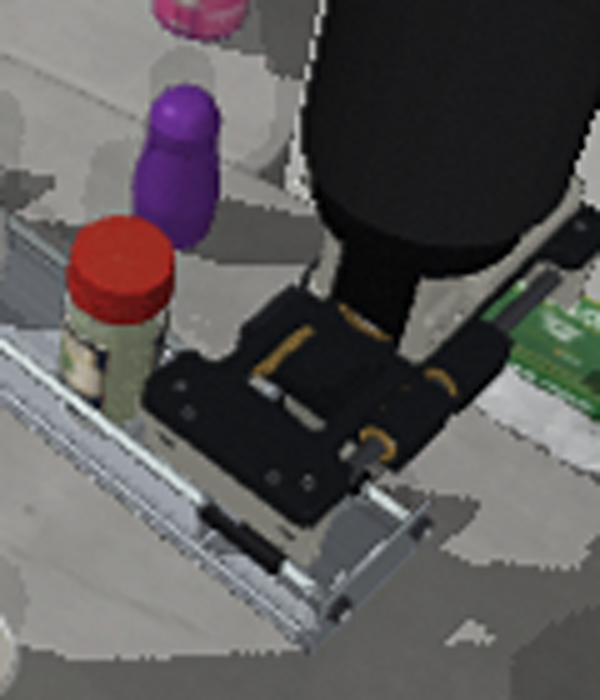

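>>> {"method": "move_arm", "body": {
  "increments": [
    [[0,0,-6],0],
    [[0,0,-6],0],
    [[0,0,-1],0],
    [[0,3,0],0],
    [[0,3,0],0],
    [[0,3,0],0],
    [[0,2,0],0],
    [[0,2,0],0]
  ]
}}

```text
clock: 12.65
tool_pos: [0.5962, -0.2123, 0.0681]
orientation: [179.3, 0.2, -85.4]
force: [-0.8, 0.4, 0.2]
opening: 0.0005
```

>>> {"method": "move_arm", "body": {
  "increments": [
    [[-1,2,0],0],
    [[-1,2,0],0],
    [[-1,2,0],0],
    [[0,2,0],0],
    [[0,2,0],0],
    [[0,2,0],0],
    [[0,2,0],0],
    [[0,2,0],0]
  ]
}}

```text
clock: 13.45
tool_pos: [0.5923, -0.1963, 0.0683]
orientation: [179.2, 0.2, -85.4]
force: [0.0, -3.5, -0.5]
opening: 0.0004
```

The reading of -3.5 N is the stop's sliding friction, so the stop is moving. I keep pushing gently.

>>> {"method": "move_arm", "body": {
  "increments": [
    [[0,3,0],0],
    [[0,3,0],0],
    [[-1,3,0],0],
    [[0,3,0],0],
    [[0,3,0],0],
    [[-1,3,0],0],
    [[0,3,0],0],
    [[0,3,0],0]
  ]
}}

```text
clock: 14.25
tool_pos: [0.5901, -0.1703, 0.0685]
orientation: [179.2, 0.1, -85.4]
force: [-0.4, -3.6, 1.0]
opening: 0.0007
```

>>> {"method": "move_arm", "body": {
  "increments": [
    [[0,3,0],0],
    [[0,3,0],0],
    [[-1,3,0],0],
    [[0,3,0],0],
    [[0,3,0],0],
    [[-1,3,0],0],
    [[0,3,0],0],
    [[0,3,0],0]
  ]
}}

```text
clock: 15.05
tool_pos: [0.588, -0.1442, 0.0686]
orientation: [179.2, 0.1, -85.4]
force: [-1.2, -4.0, 0.7]
opening: 0.0004
```

```bash
python3 - <<'E'
from h import *
o=ctrl.get_obs();print(o["tool_pos"],o["orientation"],o["force"],o["opening"])
t=snap("scene","s7"); crop(t,"s7",220,120,400,290,4)
E
```

```text
[ 0.58799826 -0.14423967  0.06860301] [ 1.79210413e+02  1.30694391e-01 -8.54288886e+01] [-1.17139798 -4.00415598  0.70476179] 0.0003926270940902938
```

View pics/s7.png

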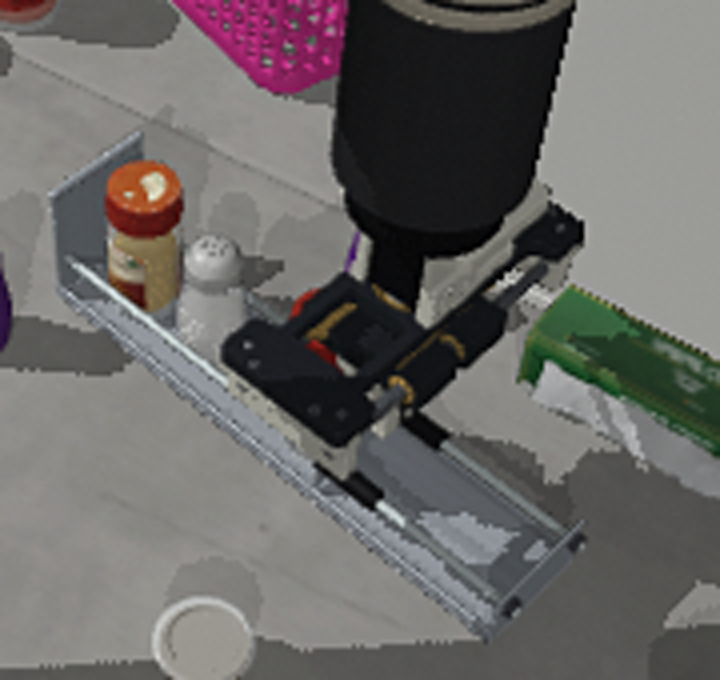

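>>> {"method": "move_arm", "body": {
  "increments": [
    [[0,2,0],0],
    [[0,2,0],0],
    [[-1,2,0],0],
    [[0,2,0],0],
    [[0,2,0],0],
    [[0,2,0],0],
    [[0,2,0],0],
    [[0,2,0],0]
  ]
}}

```text
clock: 15.9
tool_pos: [0.5866, -0.1269, 0.0687]
orientation: [179.2, 0.1, -85.4]
force: [-0.7, -4.9, 1.5]
opening: 0.0005
```

>>> {"method": "move_arm", "body": {
  "increments": [
    [[0,2,0],0],
    [[0,2,0],0],
    [[-1,2,0],0],
    [[0,2,0],0],
    [[0,2,0],0],
    [[0,2,0],0],
    [[-0.5,2,0],0],
    [[0,2,0],0]
  ]
}}

```text
clock: 16.7
tool_pos: [0.5853, -0.1094, 0.0687]
orientation: [179.2, 0.1, -85.4]
force: [-1.1, -4.3, 1.2]
opening: 0.0008
```

```bash
python3 - <<'E'
from h import *
o=ctrl.get_obs();print(o["tool_pos"],o["orientation"],o["force"],o["opening"])
t=snap("scene","s8"); crop(t,"s8",220,120,400,290,4)
t=snap("wrist","w8"); crop(t,"w8",100,0,400,384,2)
E
```

```text
[ 0.58527028 -0.10936503  0.06869262] [ 1.79214345e+02  1.24981610e-01 -8.54321808e+01] [-1.11101037 -4.30488797  1.2402133 ] 0.0007821156272372377
```

View pics/s8.png

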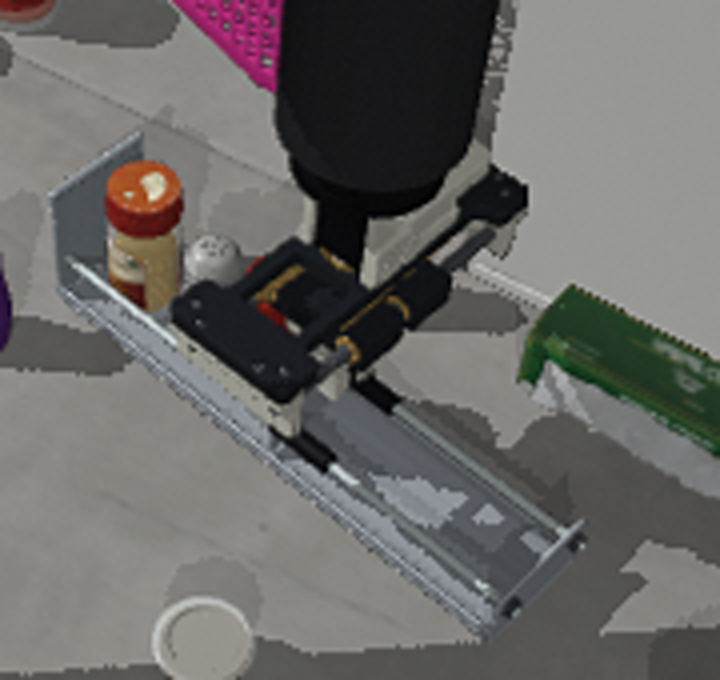

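View pics/w8.png

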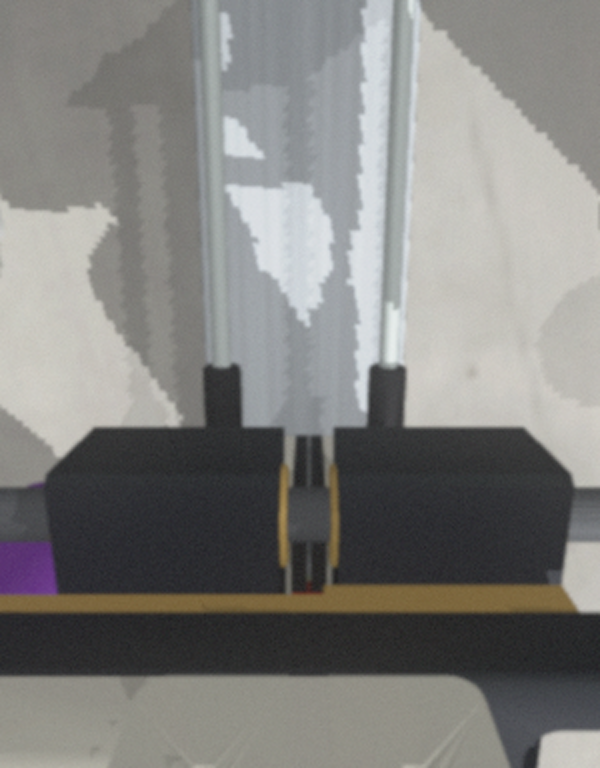

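>>> {"method": "move_arm", "body": {
  "increments": [
    [[0,2,0],0],
    [[0,2,0],0],
    [[-0.5,2,0],0],
    [[0,2,0],0],
    [[0,2,0],0],
    [[0,2,0],0],
    [[-0.5,2,0],0],
    [[0,2,0],0]
  ]
}}

```text
clock: 17.6
tool_pos: [0.584, -0.0922, 0.0687]
orientation: [179.2, 0.1, -85.4]
force: [-1.4, -4.3, 0.9]
opening: 0.0005
```

>>> {"method": "move_arm", "body": {
  "increments": [
    [[0,1.5,0],0],
    [[0,1.5,0],0],
    [[-0.5,1.5,0],0],
    [[0,1.5,0],0],
    [[0,1.5,0],0],
    [[0,1.5,0],0],
    [[-0.5,1.5,0],0],
    [[0,1.5,0],0]
  ]
}}

```text
clock: 18.4
tool_pos: [0.583, -0.0794, 0.0687]
orientation: [179.2, 0.1, -85.4]
force: [-1.0, -5.2, 1.1]
opening: -0.0001
```

```bash
python3 - <<'E'
from h import *
o=ctrl.get_obs();print(o["tool_pos"],o["orientation"],o["force"],o["opening"])
t=snap("scene","s9"); crop(t,"s9",220,130,320,240,6)
E
```

```text
[ 0.58303079 -0.07936081  0.06868833] [ 1.79200749e+02  1.02797480e-01 -8.54344188e+01] [-0.96925603 -5.19622061  1.10161564] -0.00011150432619400367
```

View pics/s9.png

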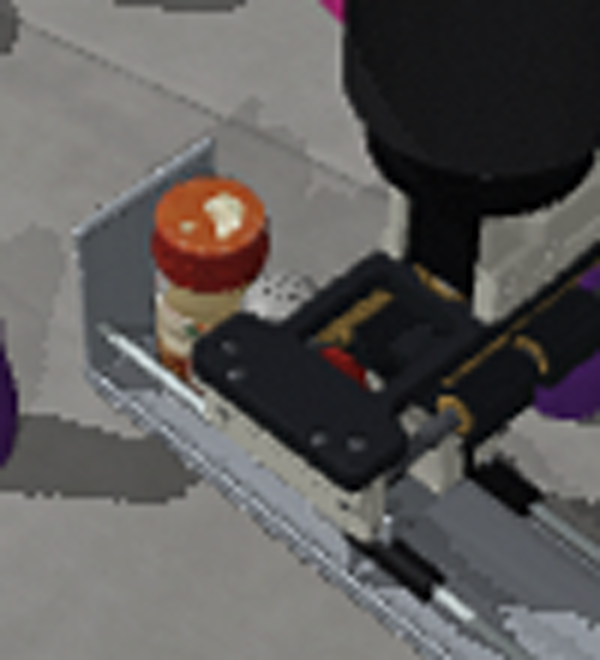

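All upright, with the salt shaker now moving toward the cream jar. From here I use 1 mm rows.

>>> {"method": "move_arm", "body": {
  "increments": [
    [[0,1,0],0],
    [[0,1,0],0],
    [[-0.5,1,0],0],
    [[0,1,0],0],
    [[0,1,0],0],
    [[0,1,0],0],
    [[0,1,0],0],
    [[0,1,0],0]
  ]
}}

```text
clock: 19.25
tool_pos: [0.5824, -0.0708, 0.0687]
orientation: [179.2, 0.1, -85.4]
force: [-1.6, -5.7, 1.5]
opening: -0.0
```

>>> {"method": "move_arm", "body": {
  "increments": [
    [[0,1,0],0],
    [[0,1,0],0],
    [[-0.5,1,0],0],
    [[0,1,0],0],
    [[0,1,0],0],
    [[0,0.5,0],0],
    [[0,0.5,0],0],
    [[0,0.5,0],0]
  ]
}}

```text
clock: 20.05
tool_pos: [0.582, -0.0662, 0.0688]
orientation: [179.2, -0.1, -85.4]
force: [1.1, -7.8, -0.3]
opening: 0.0002
```

>>> {"method": "move_arm", "body": {
  "increments": [
    [[0,0.7,0],0],
    [[0,0.7,0],0],
    [[0,0.7,0],0],
    [[0,0.7,0],0],
    [[0,0,0],0],
    [[0,0,0],0],
    [[0,0,0],0],
    [[0,0,0],0]
  ]
}}

```text
clock: 20.85
tool_pos: [0.582, -0.0663, 0.0688]
orientation: [179.1, -0.3, -85.5]
force: [0.4, -6.7, 0.3]
opening: 0.0005
```

```bash
python3 - <<'E'
from h import *
o=ctrl.get_obs();print(o["tool_pos"],o["orientation"],o["force"],o["opening"])
t=snap("scene","s10"); crop(t,"s10",220,130,320,240,6)
E
```

```text
[ 0.58203304 -0.06633012  0.06880012] [179.11538792  -0.298506   -85.4656792 ] [ 0.42526853 -6.70111185  0.3325992 ] 0.0005281289381836056
```

View pics/s10.png

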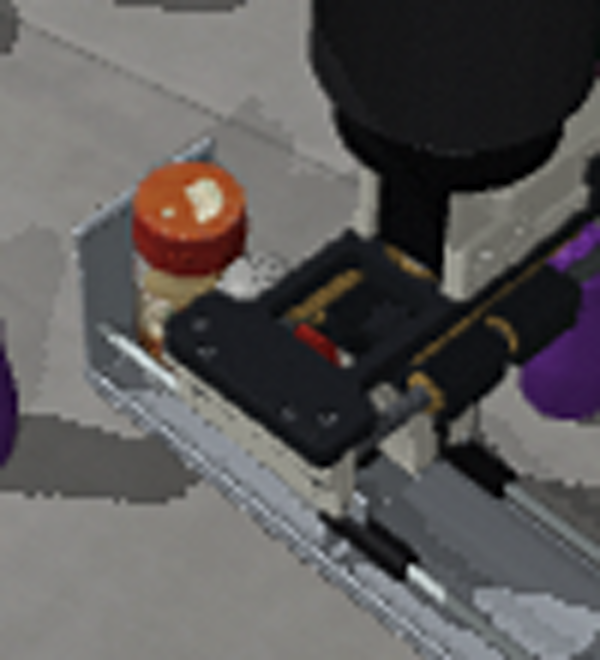

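>>> {"method": "move_arm", "body": {
  "increments": [
    [[0,1.5,0],0],
    [[0,1.5,0],0],
    [[0,2,0],0],
    [[0,2,0],0],
    [[0,2,0],0],
    [[0,2,0],0],
    [[0,2,0],0],
    [[0,2,0],0]
  ]
}}

```text
clock: 21.7
tool_pos: [0.5819, -0.0659, 0.069]
orientation: [178.8, -1.3, -85.5]
force: [3.7, -17.1, -1.5]
opening: 0.0003
```

A firm 17 N with only 0.4 mm of motion means the row is tight. Backing off to check.

>>> {"method": "move_arm", "body": {
  "increments": [
    [[0,-2,0],0],
    [[0,-5,0],0],
    [[0,-10,0],0],
    [[1,-15,0],0],
    [[1,-10,10],0],
    [[0,0,25],0],
    [[0,0,30],0],
    [[0,0,30],0]
  ]
}}

```text
clock: 22.5
tool_pos: [0.5815, -0.1115, 0.1638]
orientation: [178.4, -1.2, -85.5]
force: [0.4, -0.3, 0.2]
opening: 0.0001
```

>>> {"method": "move_arm", "body": {
  "increments": [
    [[0,-30,20],0],
    [[0,-40,0],0],
    [[0,-40,0],0],
    [[0,-40,0],0],
    [[0,-40,0],0],
    [[0,-20,0],0],
    [[0,0,0],0],
    [[0,0,0],0]
  ]
}}

```text
clock: 23.3
tool_pos: [0.5831, -0.3361, 0.1989]
orientation: [179.4, -1.3, -85.6]
force: [0.3, 0.8, 0.1]
opening: 0.0005
```

```bash
python3 - <<'E'
from h import *
o=ctrl.get_obs();print(o["tool_pos"],o["orientation"],o["force"],o["opening"])
t=snap("scene","s11"); crop(t,"s11",220,130,370,270,5)
t=snap("top","t11"); crop(t,"t11",195,145,395,225,4)
E
```

```text
[ 0.58312602 -0.33607476  0.19890389] [179.40828356  -1.3098549  -85.58946222] [0.33699804 0.81167713 0.06678239] 0.0005170510548901615
```

View pics/s11.png

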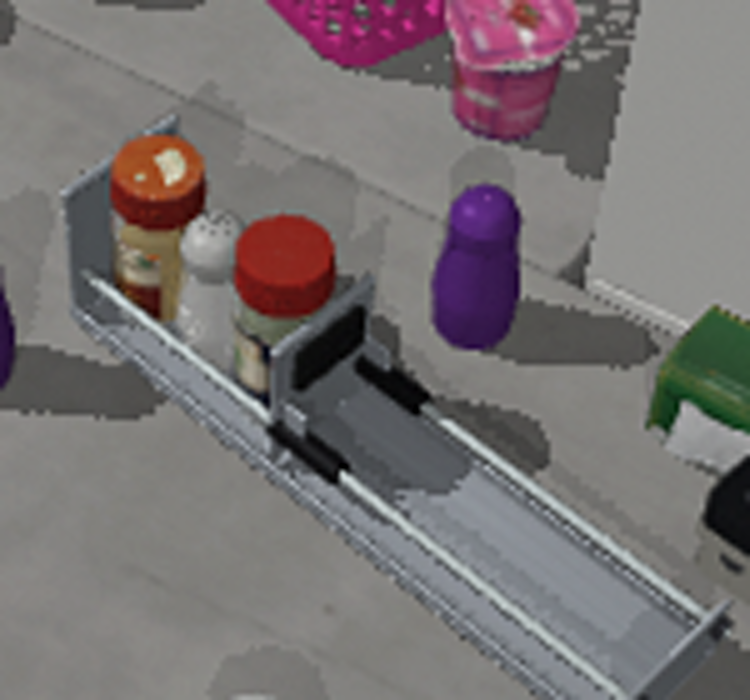

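View pics/t11.png

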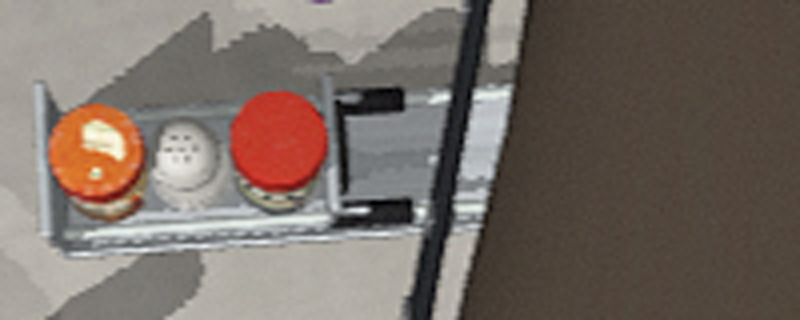

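```bash
python3 - <<'E'
from h import *
t=load("t11"); crop(t,"t11b",195,155,285,215,8)
t=load("s11"); crop(t,"s11b",225,150,300,225,8)
E
```

```text
(no output)
```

View pics/t11b.png

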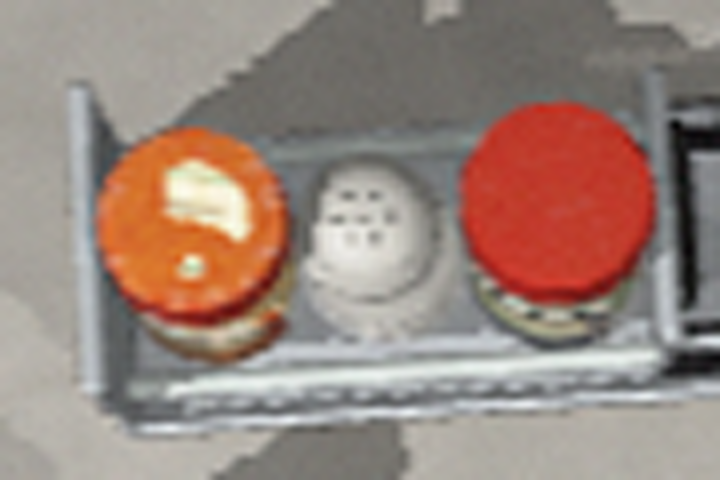

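View pics/s11b.png

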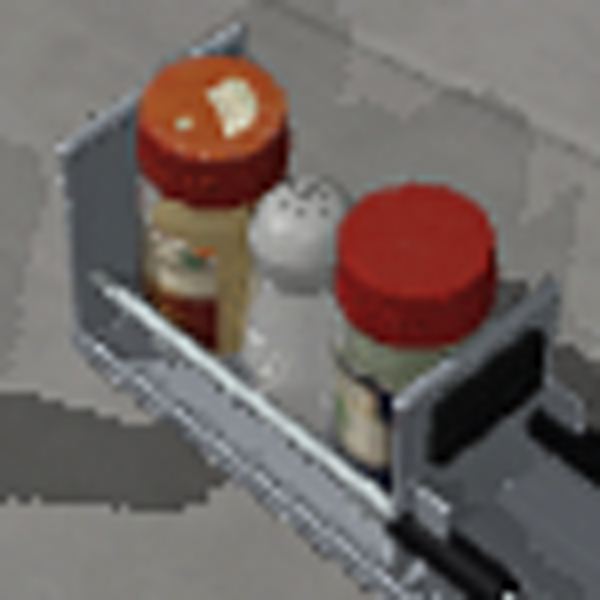

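```bash
python3 - <<'E'
from h import *
t=load("t11"); f=lambda cu,cv,z:onz(t,195+cu/8,155+cv/8,z)[:2]
a=np.radians(4.2);ex=np.array([np.cos(a),np.sin(a)]);ey=np.array([-ex[1],ex[0]])
W=(f(95,95,.099)+f(105,385,.099))/2; S=(f(646,75,.093)+f(657,340,.093))/2
S0=(onz(t,348.75,159.4,.093)+onz(t,351.9,192.5,.093))[:2]/2
print("wall-stop",ey@(W-S),"travel",ey@(S-S0))
o=f(192,222,.106);r=f(558,198,.116);m=f(363,225,.095)
print("orange-wall",ey@(W-o),"red-orange",ey@(o-r),"salt",ey@(o-m),"stop-red",ey@(r-S),"x",ex@o,ex@m,ex@r)
E
```

```text
wall-stop 0.12824862259986433 travel 0.1380845569442225
orange-wall 0.022110767366459755 red-orange 0.08429612704966095 salt 0.03879833519228766 stop-red 0.02184172818374361 x 0.5788958954186788 0.5774504936382411 0.5771174229203199
```

The measurements show a tight row. The gap from wall to stop is about 128–130 mm, so the joint reads about 0.140. The contact distances at wall–orange jar (22 mm) and red jar–stop (22 mm) match the jar radii. Handing in.

```bash
python3 - <<'E'
from h import *
s=snap("scene","s12"); s0=load("scene0")
for n,b in (("pot",(255,265,290,300)),("timer",(150,155,190,195))):
    x0,y0,x1,y1=b; print(n,np.abs(s["color"][y0:y1,x0:x1].astype(int)-s0["color"][y0:y1,x0:x1]).mean())
print(ctrl.get_obs()["force"]); print(ctrl.close_job())
E
```

```text
pot 9.430204081632652
timer 37.66916666666667
[0.67561211 0.28274738 0.7402752 ]
the job is handed in; nothing more can be done
None
```

```bash
python3 - <<'E'
from h import *
cv2.imwrite("pics/cmp.png",np.hstack([cv2.resize(load(n)["color"][130:310,130:310,::-1],None,fx=2,fy=2) for n in ("scene0","s12")]))
E
```

```text
(no output)
```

View pics/cmp.png

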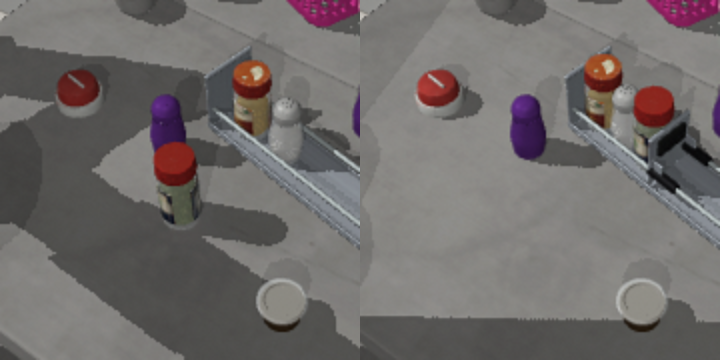

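I stood the dark-blue-label jar upright in the rack and let go of it. I then pushed the end stop by its thumb pad until the row was tight and backed off. The job was handed in shortly after 23 s on the robot's clock; no verdict was reported.

- **Push force:** it read 3.5–6 N while the stop slid, and 17 N at the end with almost no further motion.
- **Stop position:** the images put the wall-to-stop gap at about 128–130 mm, so the joint should read about 0.140. The travel I measured was only 138 mm. That is above the 0.137 limit but within my 1–2 mm measuring error, because the top camera's scale was about 1 % off.
- **Row:** all three jars look upright. The outer two measure about 22 mm from the wall and from the stop, which matches touching.
- **Bystanders:** my pixel-difference check flagged the timer (37.7), but the before/after view shows that was the arm's shadow having moved off it. The sauce pot and timer stand where they were.
- **Disagreement:** the top and wrist cameras differed by about 3 mm in x. I used the wrist view for the placing, and the jar went in without touching the rods.

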